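# Set up the balance for filling a bottle by weight

## Robot

A 6-joint arm with a two-finger parallel gripper is mounted at the origin on the work surface. World frame = base frame: x ahead of the robot, y to its left, z up, the work surface at z = 0. Lengths are in m, angles in rad, forces in N, time in s.
With the tool pointing down it reaches from about 0.3 to 0.775 m from the base axis. Payload 14.6 kg.
Tool frame: the origin (TCP) lies on the centre line of the jaws, within the pads' length; the fingertips stand 19 mm ahead of it and the grasp point (between the pads) is the TCP; y points along the fingers, x is the direction in which the jaws open and shut, and the axes are right-handed (so a half turn about y gives the same grasp; the last joint's range is limited). The gripper opens to 94 mm and grips with 3 to 60 N. Pads are 16 mm wide; open, the fingers measure 119 mm over their backs; the gripper's body (75 mm by 177 mm) begins 78 mm behind the grasp point.
Start: joints at [1.176, 0.3, 1.521, -0, 1.321, -0.067], TCP at [0.177, 0.521, 0.224] pointing down, gripper open.
Joint ranges: [-3.03, 3.03], [-0.79, 2.21], [0.23, 2.52], [-1.04, 4.18], [0, 3.07], [-2.55, 2.55]. Speed limits (rad/s): [2.22, 2.22, 2.57, 3.14, 3.14, 3.14].

## Interface

Orientations are given as [roll, pitch, yaw] about the fixed x, y, z axes, in that order (R = Rz(yaw) Ry(pitch) Rx(roll)).
In Python, from station import get_obs, cams, workorder gives the robot as it stands.
- The arm moves only by the shell command python3 -m handwheel 'ROWS' [FORCE]. ROWS is JSON, a list of rows, each an object of numbers: "fingers": the opening, from -1 (shut) to 1 (fully open); "x", "y", "z": the shift along the tool's x, y, z in m; "spin": the turn about the tool's y in degrees. In form: [{"fingers": .., "x": .., "y": .., "z": .., "spin": ..}, ...]. A call has exactly 10 rows; each row is the pose to reach, as a shift and turn from the pose commanded when the call began, along the tool's axes at that moment; what a row does not reach only later rows make up. A row lasts 1/10 s, in which the tool goes at most 50 mm and 8.59 degrees, less where a joint would pass 70% of its speed; a pose out of reach is approached as far as the arm can. A call with a gripper value outside its range is refused whole. The fingers move at their own pace and stop on an object; FORCE is the grip in N (left out, the last holds). Time passes only in rows, so rows that repeat a pose let the fingers close, or fill a call up. It gives the time, the measured TCP pose, the force and the opening at its end, in the units of the state.
- get_obs(): the state, without advancing time (a new reading comes with each control period).
- cams.camera(name): name is "scene" or "top" or "wrist"; returns (picture, depth): 384x512x3 uint8, red, green, blue; 384x512 float32, m along the optical axis (not along the pixel's ray), 0 where there is no reading.
- cams.get_calibration(name): a dict with "fx", "fy", "cx", "cy" (pixels), "view" (4x4, takes a point from world to camera coordinates). Camera axes: x right, y down, z forward; pixel columns grow to the right and rows downward; lengths in m; the calibration is good to about 2 mm. A picture is of the moment at which its call begins: read the wrist's pose just before it. get_calibration takes no time and is no camera call; for the wrist camera it gives the pose at the moment of the call.
- workorder.hand_in(): hands the job in, once; it reports no verdict.
The state is a dict: "time_s": time; "qpos": joint angles; "joint_vel": joint speeds; "tau": joint torques, N m; "ee_pos": TCP position; "eef_rot": TCP orientation; "force": force on the tool from outside, world axes, zero at the start; "moment": the same for the moment, N m; "grip_width": finger opening in m.
Only numpy, scipy, OpenCV 4.12 (cv2) and the standard library are available. Lean on these libraries where they do the work, as an engineer would, in place of code of your own. Each camera call takes 0.05 s, during which the arm holds its last target. There are 200 camera calls.

## Task

Set up this station for filling by weight: stand the open amber bottle in the middle of the balance pan with the funnel sitting in its neck, and stand the stock bottle and the steel beaker in the steel tray so that the beaker is between the stock bottle and the balance, each on its own half of the tray. Stand the white nozzle cap upright in the middle of the round dish. Leave the two small filled dropper bottles standing where they are, and do not press hard on the balance.

Things in the scene. Friction and masses are not known exactly. Their poses are not given: they have to be found in the camera images.
- balance: white bench balance, fixed, 38 mm high, grey display strip on the robot's side, round steel pan 110 mm in diameter. Origin: on the table right below the pan's centre; pan top 52 mm above it. z up, x away from the robot, y to the robot's left (yaw up to 0.14 rad). The housing reaches 120 mm to -x, 65 mm to +x, 75 mm to each side.
- tray: the flat rectangular stainless steel tray, fixed, 130 mm (along its x) by 210 mm (along its y), rim 14 mm high, walls and floor 3 mm thick. It lies either left or right of the balance, its long side roughly in line with the balance. Origin: under its centre, on the table; the inner floor is 3 mm above it.
- dish: the round white porcelain dish, fixed, 100 mm across the rim, 12 mm high, flat inner floor about 76 mm across and 4 mm above the table. It lies on the side of the balance where the tray is not. Origin: under its centre, on the table; z up.
- bottle: the open amber bottle to be filled, without a cap, paper label round it: body 46 mm in diameter and straight up to 58 mm, neck 28 mm outside (30 mm lip) and 22 mm inside, 94 mm tall in all, 70 to 120 g. Stands upright. Origin: centre of its underside, z up.
- funnel: white plastic funnel, 68 mm tall, 30 g: stem 28 mm long, 8 mm wide at the tip, 12 mm at the 45 degree cone; top 18 mm (50 to 68 mm up) an upright round collar 56 mm wide, the place to grip. Starts upright, stem in a fixed square white tub 42 mm wide, 50 mm tall that only holds it. Origin: stem tip, z up, at first 10 mm above the table; seated in the neck 61 mm above the bottle's underside.
- stock: the stock bottle, the largest of the loose bottles: amber, 60 mm in diameter and straight up to 74 mm, paper label, white screw cap 36 mm in diameter from 96 to 120 mm, 120 mm tall in all, 200 to 365 g. Stands upright. Origin: centre of its underside, z up.
- beaker: the stainless steel beaker, an open plain cylinder 52 mm in outside diameter (54 mm at the rolled rim), 72 mm tall, wall 2.5 mm, 100 g. Stands upright. Origin: centre of its underside, z up.
- cap: the white nozzle cap of the open bottle, standing loose on its skirt: ribbed skirt 34 mm in diameter and 20 mm tall, above it a nozzle tapering from 16 mm to 14 mm diameter up to 50 mm, 16 g. Origin: centre of its underside, z up.
- dropper_a: a small filled dropper bottle that stays where it is: amber, 33 mm in diameter, with a white cap and a thin white nozzle, 98 mm tall in all, loose. Origin: centre of its underside, z up.
- dropper_b: the other small filled dropper bottle that stays where it is: amber, 33 mm in diameter, with a white cap and a thin white nozzle, 98 mm tall in all, loose. Origin: centre of its underside, z up.
There are look-alikes about, which are no part of the job. What is shaped like the funnel but green is not meant.

How it is judged:
At the end, for the whole second after the job is handed in: All upright and at rest: bottle on the pan, 15 mm of centre; funnel seated in its neck; stock bottle and beaker on the tray floor, each 20 mm or more from its middle, beaker on the balance's side; cap on the dish floor, 25 mm of centre; dropper bottles within 30 mm of their starts (horizontal distance between bottle and balance below 0.015 m and z of bottle in the frame of balance between 0.046 and 0.058 m and angle between each of bottle, stock, beaker, cap, dropper_a, dropper_b's own z axis and vertical below 0.12 rad and horizontal distance between funnel and bottle below 0.014 m and z of funnel in the frame of bottle between 0.053 and 0.069 m and angle between funnel's own z axis and vertical below 0.3 rad and z of stock in the frame of tray between -0.003 and 0.009 m and z of beaker in the frame of tray between -0.003 and 0.009 m and horizontal distance between cap and dish below 0.025 m and z of cap in the frame of dish between -0.002 and 0.01 m and distance of each of dropper_a, dropper_b from where it was at the start of the episode below 0.03 m and x of stock in the frame of tray between -0.05 and 0.05 m and y of stock in the frame of tray between -0.09 and 0.09 m and x of beaker in the frame of tray between -0.05 and 0.05 m and y of beaker in the frame of tray between -0.09 and 0.09 m and ((y of tray in the frame of balance above 0 m and y of stock in the frame of tray above 0.02 m and y of beaker in the frame of tray below -0.02 m) or (y of tray in the frame of balance below 0 m and y of stock in the frame of tray below -0.02 m and y of beaker in the frame of tray above 0.02 m)) and linear speed of each of bottle, funnel, stock, beaker, cap below 0.02 m/s and angular speed of each of bottle, funnel, stock, beaker, cap below 0.3 rad/s); the robot touches nothing.
It fails at once if a filled dropper bottle is knocked over or shoved more than 30 mm (distance of any of dropper_a, dropper_b from where it was at the start of the episode above 0.03 m or angle between any of dropper_a, dropper_b's own z axis and vertical above 0.5 rad).
It fails at once if the balance is pressed or struck with more than 40 N (contact force between balance and anything else above 40 N).
It also fails if it takes over 128 s, if anything falls off the work surface, if the arm or the gripper's body presses on something with over 40 N, if the wrist force passes 120 N, or if a joint passes its speed limit or range.

## Working session

There is one attempt and no reset: what is moved stays moved. The work goes in short steps, Python scripts to look and compute and a shell command to move; the robot and the scene stay as the last step left them, time stands still between calls to the robot, and variables do not carry over. Pictures are saved under pics/ and viewed, about 12 in all and at most 16, crops included, and the job is handed in when it is done.

```bash
ls; mkdir -p pics; python3 - <<'E'
from station import get_obs,cams,workorder
import cv2,numpy as np
print(get_obs())
for n in("scene","top"):
    p,d=cams.camera(n); np.savez(f"{n}0.npz",p=p,d=d,**cams.get_calibration(n)); cv2.imwrite(f"pics/{n}0.png",cv2.resize(p[...,::-1],(800,600),interpolation=cv2.INTER_CUBIC))
    print(cams.get_calibration(n))
E
```

```text
pics
{'time_s': 0.0, 'qpos': array([ 1.17641798e+00,  3.00474596e-01,  1.52160635e+00,  5.27091153e-06,
        1.32069570e+00, -6.65936922e-02]), 'joint_vel': array([ 0.00154768, -0.00035746, -0.00092798,  0.00092828,  0.00031784,
        0.00152907]), 'tau': array([-1.22537302e-03, -5.31809306e+01, -3.52733839e+01,  7.08232471e-02,
        2.43911584e-02, -8.18845501e-05]), 'ee_pos': array([0.17697247, 0.52048595, 0.22387371]), 'eef_rot': array([-1.57071244e+00,  1.18102618e-03,  1.24301042e+00]), 'force': array([ 0.90315659, -0.8614753 , -0.28653365]), 'moment': array([ 0.00399718, -0.02308984, -0.00073751]), 'grip_width': 0.09397158517686233}
{'fx': 436.76752961077784, 'fy': 436.76752961077784, 'cx': 253.22481578083068, 'cy': 187.41670414131858, 'view': array([[-0.43377902,  0.90094335,  0.01169827,  0.19880025],
       [ 0.62447986,  0.30997809, -0.71689503, -0.2861729 ],
       [-0.64950802, -0.30366869, -0.69708297,  1.55966013],
       [ 0.        ,  0.        ,  0.        ,  1.        ]])}
{'fx': 410.1384198349439, 'fy': 410.1384198349439, 'cx': 251.84366192809418, 'cy': 193.67903915095167, 'view': array([[ 0.01326665, -0.99990837, -0.00269195,  0.01603498],
       [-0.99043349, -0.01277103, -0.1373987 ,  0.49200888],
       [ 0.13735173,  0.00448901, -0.99051217,  1.12490497],
       [ 0.        ,  0.        ,  0.        ,  1.        ]])}
```

View pics/scene0.png

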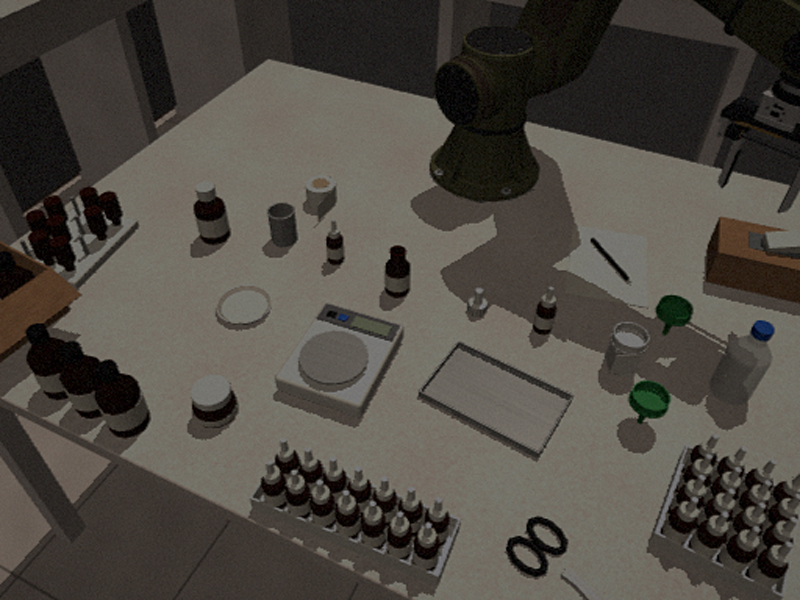

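View pics/top0.png

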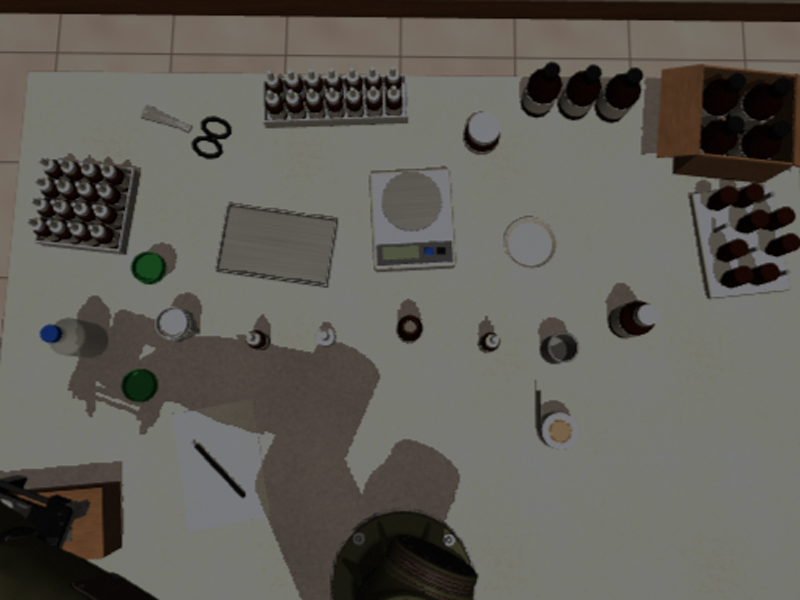

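Top view (800x600):
- Balance (412,215), tray (277,245) on the left (+y), dish (528,242).
- Open bottle (410,327), white cap (326,337), droppers (257,338) and (489,341).
- Beaker (558,347), white-capped stock bottle (632,318).
- Funnel candidates: white (175,323), green (148,267) and (140,385). The white one fits the description.

I'll confirm these with a crop and measure them.

```bash
cat > h.py <<'E'
import numpy as np,cv2
def cloud(p,d,c):
    v,u=np.mgrid[:384,:512]; m=d>0
    P=np.stack([(u-c["cx"])/c["fx"]*d,(v-c["cy"])/c["fy"]*d,d],-1)[m]
    V=c["view"]; return (P-V[:3,3])@V[:3,:3], p[m]
def load(n): 
    z=np.load(n); return z["p"],z["d"],z
def pix2w(c,u,v,z):   # full-res pixel at height z
    V=c["view"];R=V[:3,:3];o=-R.T@V[:3,3]
    r=R.T@np.array([(u-c["cx"])/c["fx"],(v-c["cy"])/c["fy"],1]); return o+r*(z-o[2])/r[2]
def circ(xy):
    A=np.c_[2*xy,np.ones(len(xy))];s=np.linalg.lstsq(A,(xy**2).sum(1),rcond=None)[0]
    return s[:2],np.sqrt(s[2]+s[:2]@s[:2])
E
python3 - <<'E'
from h import *
top=load("top0.npz");sc=load("scene0.npz")
T,_=cloud(*top);S,_=cloud(*sc);
it=dict(balance=(412,200),tray=(277,245),dish=(528,242),bottle=(410,327),cap=(326,337),dA=(257,338),dB=(489,341),beaker=(558,347),stock=(635,318),funnel=(175,323))
for k,(u,v) in it.items():
    w=pix2w(top[2],u*.64,v*.64,.04); 
    for nm,C in(("top",T),("sc",S)):
        r=.045
        q=C[(np.hypot(C[:,0]-w[0],C[:,1]-w[1])<r)&(C[:,2]>.012)&(C[:,2]<.2)]
        if len(q)<5: print(k,nm,len(q),w);continue
        print(k,nm,len(q),"w",w[:2].round(3),"med",np.median(q,0).round(3),"mid",((q.min(0)+q.max(0))/2).round(3),"ext",(np.ptp(q,0)).round(3),"zmax",q[:,2].max().round(3))
for C in (T,S): print("table z",np.median(C[(C[:,0]>.3)&(C[:,0]<.5)&(abs(C[:,2])<.02)][:,2]))
img=cv2.resize(sc[0],(1600,1200),interpolation=cv2.INTER_CUBIC)
img=np.clip(img*1.8,0,255).astype('uint8')
a=img[560:860,900:1560]; b=img[340:640,360:1120]
b=cv2.resize(b,(660,260));cv2.imwrite("pics/crop.png",np.vstack([a,b])[...,::-1])
E
```

```text
balance top 758 w [ 0.682 -0.009] med [ 0.682 -0.009  0.052] mid [ 0.682 -0.008  0.052] ext [0.088 0.088 0.013] zmax 0.059
balance sc 796 w [ 0.682 -0.009] med [ 0.683 -0.009  0.051] mid [ 0.682 -0.009  0.046] ext [0.088 0.089 0.02 ] zmax 0.056
tray top 0 [0.59420244 0.23616844 0.04      ]
tray sc 0 [0.59420244 0.23616844 0.04      ]
dish top 26 w [ 0.606 -0.221] med [ 0.587 -0.191  0.013] mid [ 0.599 -0.219  0.015] ext [0.072 0.073 0.005] zmax 0.017
dish sc 9 w [ 0.606 -0.221] med [ 0.577 -0.198  0.013] mid [ 0.589 -0.216  0.013] ext [0.046 0.076 0.003] zmax 0.015
bottle top 232 w [ 0.447 -0.008] med [ 0.443 -0.004  0.064] mid [ 0.444 -0.004  0.057] ext [0.044 0.044 0.081] zmax 0.098
bottle sc 396 w [ 0.447 -0.008] med [0.46  0.003 0.059] mid [ 0.45  -0.001  0.055] ext [0.048 0.044 0.085] zmax 0.097
cap top 115 w [0.427 0.142] med [0.431 0.146 0.023] mid [0.431 0.148 0.034] ext [0.034 0.032 0.042] zmax 0.055
cap sc 124 w [0.427 0.142] med [0.438 0.152 0.021] mid [0.435 0.15  0.032] ext [0.035 0.033 0.041] zmax 0.053
dA top 147 w [0.424 0.265] med [0.42  0.261 0.059] mid [0.422 0.266
[... 456 characters left out ...]
 -0.27   0.045] ext [0.052 0.051 0.065] zmax 0.077
beaker sc 396 w [ 0.415 -0.271] med [ 0.426 -0.263  0.049] mid [ 0.417 -0.268  0.043] ext [0.056 0.053 0.063] zmax 0.075
stock top 567 w [ 0.469 -0.41 ] med [ 0.462 -0.387  0.082] mid [ 0.466 -0.398  0.068] ext [0.06  0.057 0.113] zmax 0.125
stock sc 620 w [ 0.469 -0.41 ] med [ 0.483 -0.386  0.072] mid [ 0.473 -0.396  0.067] ext [0.058 0.061 0.109] zmax 0.121
funnel top 448 w [0.449 0.414] med [0.446 0.407 0.063] mid [0.446 0.409 0.047] ext [0.056 0.057 0.069] zmax 0.082
funnel sc 656 w [0.449 0.414] med [0.459 0.411 0.062] mid [0.449 0.411 0.046] ext [0.06  0.057 0.069] zmax 0.081
table z 0.0004407172484366675
table z -0.0006358733093573502
```

View pics/crop.png

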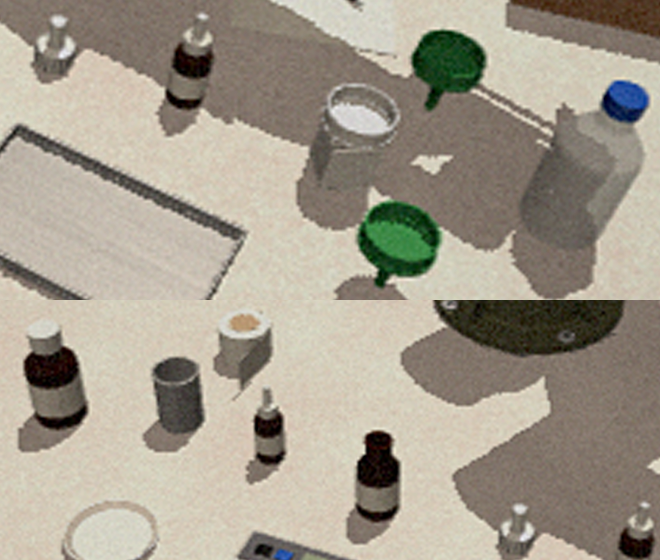

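Crop shows the white funnel in its white tub, with the green look-alikes beside it. The amber open bottle, the steel beaker, the white-capped stock bottle and the nozzle cap also match their descriptions. Next I refine the poses.

```bash
python3 - <<'E'
from h import *
from scipy.optimize import least_squares
C={n:cloud(*load(n+"0.npz"))[0] for n in("top","scene")}
def cyl(k,x,y,R,z0,z1):
    r=[]
    for n,c in C.items():
        q=c[(np.hypot(c[:,0]-x,c[:,1]-y)<R+.015)&(c[:,2]>z0)&(c[:,2]<z1)][:,:2]
        s=least_squares(lambda p:np.hypot(*(q-p).T)-R,[x,y],loss="soft_l1",f_scale=.002); r.append(s.x)
        print(k,n,len(q),s.x.round(4),"rms",np.sqrt(np.mean(s.fun**2)).round(4))
    print("   ->",np.mean(r,0).round(4))
cyl("bottle",.446,-.003,.023,.01,.055);cyl("stock",.47,-.397,.03,.01,.07)
cyl("beaker",.416,-.269,.026,.01,.068);cyl("cap",.433,.149,.017,.006,.018);cyl("funnel",.448,.41,.028,.061,.077)
cyl("dA",.426,.267,.0165,.01,.05);cyl("dB",.425,-.145,.0165,.01,.05)
for n,c in C.items():
    for k,(x,y),r,z0,z1 in(("pan",(.682,-.009),.075,.047,.058),("dish",(.60,-.219),.058,.008,.018),("tray",(.594,.236),.14,.007,.02),("green1",(.55,.46),.06,.02,.2),("green2",(.35,.47),.06,.02,.2)):
        q=c[(np.hypot(c[:,0]-x,c[:,1]-y)<r)&(c[:,2]>z0)&(c[:,2]<z1)]
        if k=="tray": print(k,n,len(q),cv2.minAreaRect(q[:,:2].astype('f')))
        else: print(k,n,len(q),"mid",((q.min(0)+q.max(0))/2).round(4),"ext",np.ptp(q,0).round(3),"circ",circ(q[:,:2]))
E
```

```text
bottle top 65 [ 0.4286 -0.0102] rms 0.0074
bottle scene 185 [ 0.4462 -0.0029] rms 0.0014
   -> [ 0.4374 -0.0065]
stock top 160 [ 0.4668 -0.4013] rms 0.0007
stock scene 312 [ 0.468  -0.3996] rms 0.0018
   -> [ 0.4674 -0.4004]
beaker top 184 [ 0.4138 -0.2693] rms 0.0016
beaker scene 353 [ 0.4155 -0.2691] rms 0.0022
   -> [ 0.4147 -0.2692]
cap top 15 [0.4307 0.1481] rms 0.0047
cap scene 39 [0.4317 0.1499] rms 0.0013
   -> [0.4312 0.149 ]
funnel top 308 [0.4472 0.4065] rms 0.0105
funnel scene 345 [0.4502 0.4108] rms 0.0087
   -> [0.4487 0.4087]
dA top 35 [0.4221 0.267 ] rms 0.0004
dA scene 133 [0.4233 0.2688] rms 0.0014
   -> [0.4227 0.2679]
dB top 25 [ 0.4236 -0.1478] rms 0.0003
dB scene 113 [ 0.4248 -0.1462] rms 0.0015
   -> [ 0.4242 -0.147 ]
pan top 1119 mid [ 0.6776 -0.0055  0.0526] ext [0.111 0.106 0.011] circ (array([ 0.67699669, -0.00588975]), np.float64(0.0388667828226387))
dish top 185 mid [ 0.6104 -0.2201  0.0127] ext [0.094 0.113 0.009] circ (array([ 0.60931797, -0.2275471 ]), np.float64(0.04173500704279933))
tray top 505 ((0.5819008946418762, 0.23983970284461975), (0.23039542
[... 316 characters left out ...]
724411682514))
pan scene 1187 mid [ 0.6789 -0.0044  0.0517] ext [0.111 0.109 0.009] circ (array([ 0.68015822, -0.00338393]), np.float64(0.03905275945690339))
dish scene 95 mid [ 0.6067 -0.2271  0.0114] ext [0.087 0.098 0.007] circ (array([ 0.6134729, -0.226717 ]), np.float64(0.04679738944086807))
tray scene 544 ((0.6045483946800232, 0.24601790308952332), (0.21030420064926147, 0.13395535945892334), 82.69474029541016)
green1 scene 506 mid [0.5492 0.4639 0.0456] ext [0.06  0.057 0.05 ] circ (array([0.54985943, 0.4638068 ]), np.float64(0.023403413301717454))
green2 scene 383 mid [0.3405 0.4662 0.0456] ext [0.061 0.057 0.05 ] circ (array([0.34165577, 0.46602139]), np.float64(0.02418516408320523))
```

```bash
python3 - <<'E'
from h import *
t=load("top0.npz")[2]
P=np.array([pix2w(t,u*.64,v*.64,.014)[:2] for u,v in((229,203),(338,217),(328,285),(217,270))]);print(P.round(4),P.mean(0))
print(cv2.minAreaRect(P.astype('f')),"dish",pix2w(t,528.5*.64,242*.64,.011),"pan",pix2w(t,412*.64,200.5*.64,.052))
E
python3 -m handwheel '[{"fingers":1,"x":-0.02,"y":0,"z":-0.03,"spin":8},{"fingers":1,"x":-0.05,"y":0,"z":-0.06,"spin":16},{"fingers":1,"x":-0.08,"y":0,"z":-0.1,"spin":24},{"fingers":1,"x":-0.1,"y":0,"z":-0.14,"spin":32},{"fingers":1,"x":-0.13,"y":0,"z":-0.18,"spin":40},{"fingers":1,"x":-0.16,"y":0,"z":-0.22,"spin":48},{"fingers":1,"x":-0.19,"y":0,"z":-0.26,"spin":56},{"fingers":1,"x":-0.21,"y":0,"z":-0.29,"spin":64},{"fingers":1,"x":-0.231,"y":0,"z":-0.314,"spin":71.22},{"fingers":1,"x":-0.231,"y":0,"z":-0.314,"spin":71.22}]' 20
```

```text
[[0.6798 0.3346]
 [0.6553 0.1288]
 [0.5258 0.144 ]
 [0.5514 0.3506]] [0.60306332 0.23950924]
((0.603270947933197, 0.23933279514312744), (0.2082168012857437, 0.130313903093338), 82.95360565185547) dish [ 0.61251675 -0.22806391  0.011     ] pan [ 0.67733035 -0.00878123  0.052     ]
time_s: 1.1
ee_pos: [0.4012, 0.1984, 0.2242]
eef_rot: [-1.571, 0.0, -0.008]
force: [-0.3, -0.1, 0.1]
grip_width: 0.094
```

```bash
python3 -m handwheel '[{"fingers":1,"x":0.01,"y":0,"z":-0.04,"spin":0},{"fingers":1,"x":0.02,"y":0,"z":-0.08,"spin":0},{"fingers":1,"x":0.03,"y":0,"z":-0.12,"spin":0},{"fingers":1,"x":0.04,"y":0,"z":-0.16,"spin":0},{"fingers":1,"x":0.044,"y":0,"z":-0.2,"spin":0},{"fingers":1,"x":0.044,"y":0,"z":-0.202,"spin":0},{"fingers":1,"x":0.044,"y":0,"z":-0.202,"spin":0},{"fingers":1,"x":0.044,"y":0,"z":-0.202,"spin":0},{"fingers":1,"x":0.044,"y":0,"z":-0.202,"spin":0},{"fingers":1,"x":0.044,"y":0,"z":-0.202,"spin":0}]'
python3 - <<'E'
from station import *
from h import *
c=cams.get_calibration("wrist");print(get_obs()["ee_pos"],get_obs()["eef_rot"]);p,d=cams.camera("wrist");np.savez("wr0.npz",p=p,d=d,**c)
V=c["view"];print("campos",(-V[:3,:3].T@V[:3,3]).round(3),V[:3,:3].round(2))
C,_=cloud(p,d,c);
for k,x,y,r,z0,z1 in(("lip",.445,-.003,.03,.085,.11),("body",.445,-.003,.035,.01,.056),("cap",.431,.149,.03,.022,.06),("dB",.424,-.147,.03,.06,.11),("pan",.678,-.006,.07,.046,.06)):
    q=C[(np.hypot(C[:,0]-x,C[:,1]-y)<r)&(C[:,2]>z0)&(C[:,2]<z1)]
    if len(q): print(k,len(q),((q.min(0)+q.max(0))/2).round(4),np.ptp(q,0).round(3))
cv2.imwrite("pics/wr0.png",np.clip(p*1.6,0,255).astype('uint8')[...,::-1])
E
```

```text
time_s: 2.1
ee_pos: [0.4439, -0.0002, 0.2245]
eef_rot: [-1.571, -0.0, 0.002]
force: [-0.6, 0.9, -0.3]
grip_width: 0.0939
[ 4.43929618e-01 -1.81639566e-04  2.24473600e-01] [-1.57074609e+00 -6.62025980e-05  1.67099545e-03]
campos [0.443 0.065 0.383] [[ 1.    0.   -0.  ]
 [ 0.   -0.97  0.23]
 [ 0.   -0.23 -0.97]]
lip 365 [ 0.4457 -0.0062  0.0898] [0.03  0.03  0.009]
body 408 [ 0.4457 -0.0032  0.0333] [0.045 0.041 0.045]
cap 239 [0.4292 0.1456 0.0364] [0.018 0.014 0.029]
dB 181 [ 0.4237 -0.1513  0.0847] [0.02  0.016 0.026]
pan 6939 [ 0.6773 -0.0075  0.0499] [0.11  0.108 0.007]
```

View pics/wr0.png

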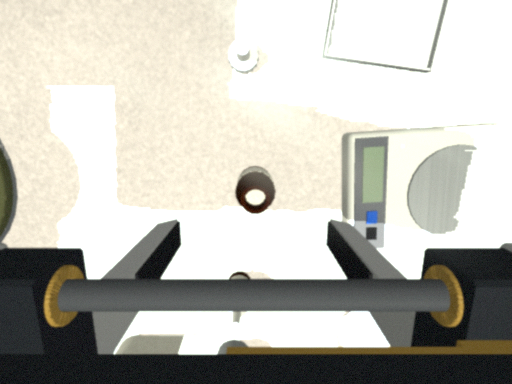

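Wrist view: the open bottle is centred between the jaws at (255,192), and the numbers agree to about 2 mm. Descending and gripping.

```bash
python3 -m handwheel '[{"fingers":1,"x":0.0015,"y":0.03,"z":-0.0045,"spin":0},{"fingers":1,"x":0.0015,"y":0.065,"z":-0.0045,"spin":0},{"fingers":1,"x":0.0015,"y":0.1,"z":-0.0045,"spin":0},{"fingers":1,"x":0.0015,"y":0.135,"z":-0.0045,"spin":0},{"fingers":1,"x":0.0015,"y":0.165,"z":-0.0045,"spin":0},{"fingers":1,"x":0.0015,"y":0.183,"z":-0.0045,"spin":0},{"fingers":1,"x":0.0015,"y":0.183,"z":-0.0045,"spin":0},{"fingers":-1,"x":0.0015,"y":0.183,"z":-0.0045,"spin":0},{"fingers":-1,"x":0.0015,"y":0.183,"z":-0.0045,"spin":0},{"fingers":-1,"x":0.0015,"y":0.183,"z":-0.0045,"spin":0}]' 15
python3 -m handwheel '[{"fingers":-1,"x":0,"y":0,"z":0,"spin":0},{"fingers":-1,"x":0,"y":0,"z":0,"spin":0},{"fingers":-1,"x":0,"y":0,"z":0,"spin":0},{"fingers":-1,"x":0,"y":-0.02,"z":0,"spin":0},{"fingers":-1,"x":0,"y":-0.05,"z":0,"spin":0},{"fingers":-1,"x":0,"y":-0.08,"z":0,"spin":0},{"fingers":-1,"x":0,"y":-0.1,"z":0,"spin":0},{"fingers":-1,"x":0,"y":-0.11,"z":0,"spin":0},{"fingers":-1,"x":0,"y":-0.11,"z":0,"spin":0},{"fingers":-1,"x":0,"y":-0.11,"z":0,"spin":0}]' 15
```

```text
time_s: 3.15
ee_pos: [0.4461, -0.0056, 0.0425]
eef_rot: [-1.571, -0.002, 0.0]
force: [0.3, 0.1, -0.3]
grip_width: 0.0735
time_s: 4.15
ee_pos: [0.4451, -0.0056, 0.1505]
eef_rot: [-1.571, 0.001, -0.0]
force: [-0.7, 0.2, -1.7]
grip_width: 0.0458
```

```bash
python3 -m handwheel '[{"fingers":-1,"x":0.03,"y":0,"z":0,"spin":0},{"fingers":-1,"x":0.07,"y":0,"z":-0.001,"spin":0},{"fingers":-1,"x":0.11,"y":0,"z":-0.001,"spin":0},{"fingers":-1,"x":0.15,"y":0,"z":-0.001,"spin":0},{"fingers":-1,"x":0.19,"y":0,"z":-0.001,"spin":0},{"fingers":-1,"x":0.22,"y":0,"z":-0.001,"spin":0},{"fingers":-1,"x":0.2325,"y":0,"z":-0.001,"spin":0},{"fingers":-1,"x":0.2325,"y":0,"z":-0.001,"spin":0},{"fingers":-1,"x":0.2325,"y":0.02,"z":-0.001,"spin":0},{"fingers":-1,"x":0.2325,"y":0.035,"z":-0.001,"spin":0}]'
python3 -m handwheel '[{"fingers":-1,"x":0,"y":0.006,"z":0,"spin":0},{"fingers":-1,"x":0,"y":0.01,"z":0,"spin":0},{"fingers":-1,"x":0,"y":0.014,"z":0,"spin":0},{"fingers":-1,"x":0,"y":0.016,"z":0,"spin":0},{"fingers":-1,"x":0,"y":0.018,"z":0,"spin":0},{"fingers":-1,"x":0,"y":0.019,"z":0,"spin":0},{"fingers":-1,"x":0,"y":0.020,"z":0,"spin":0},{"fingers":-1,"x":0,"y":0.0205,"z":0,"spin":0},{"fingers":-1,"x":0,"y":0.0205,"z":0,"spin":0},{"fingers":-1,"x":0,"y":0.0205,"z":0,"spin":0}]'
```

```text
time_s: 5.15
ee_pos: [0.6769, -0.0066, 0.1145]
eef_rot: [-1.571, 0.002, 0.0]
force: [0.2, 0.1, -1.7]
grip_width: 0.0459
time_s: 6.15
ee_pos: [0.6782, -0.0066, 0.0984]
eef_rot: [-1.571, -0.001, 0.0]
force: [-9.7, 0.4, 16.1]
grip_width: 0.0455
```

```bash
python3 -m handwheel '[{"fingers":-1,"x":0,"y":-0.002,"z":0,"spin":0},{"fingers":-1,"x":0,"y":-0.003,"z":0,"spin":0},{"fingers":-1,"x":0,"y":-0.003,"z":0,"spin":0},{"fingers":-1,"x":0,"y":-0.003,"z":0,"spin":0},{"fingers":-1,"x":0,"y":-0.003,"z":0,"spin":0},{"fingers":-1,"x":0,"y":-0.003,"z":0,"spin":0},{"fingers":-1,"x":0,"y":-0.003,"z":0,"spin":0},{"fingers":-1,"x":0,"y":-0.003,"z":0,"spin":0},{"fingers":-1,"x":0,"y":-0.003,"z":0,"spin":0},{"fingers":-1,"x":0,"y":-0.003,"z":0,"spin":0}]'
python3 - <<'E'
from station import *
from h import *
p,d=cams.camera("scene");im=cv2.resize(np.clip(p*1.8,0,255).astype('uint8')[150:280,150:310],(800,600)[:1]+(650,),interpolation=cv2.INTER_CUBIC)[:600];cv2.imwrite("pics/s1.png",im[...,::-1])
E
```

```text
time_s: 7.15
ee_pos: [0.678, -0.0066, 0.099]
eef_rot: [-1.571, -0.0, -0.0]
force: [-0.2, -0.4, -0.3]
grip_width: 0.0458
```

View pics/s1.png

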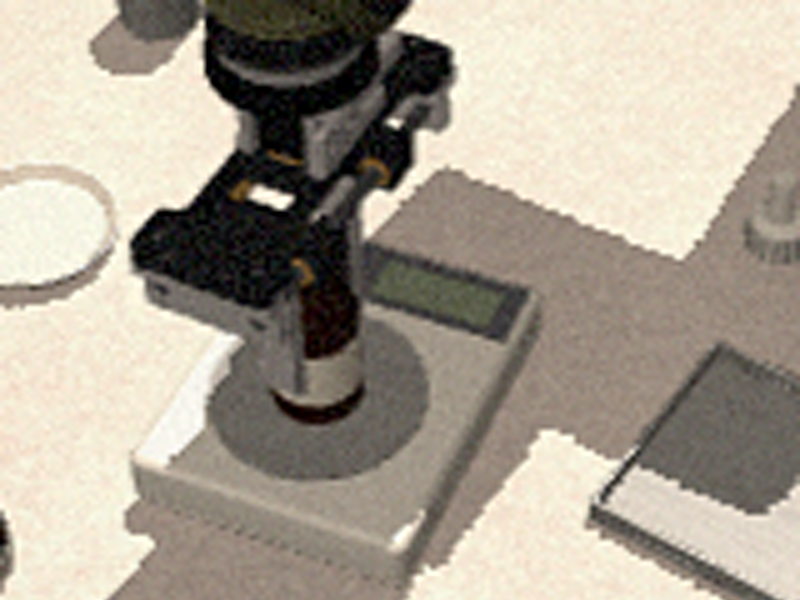

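Bottle sits on the pan, upright in the jaws at (318,395), with contact force near 0. Releasing, then over to the funnel.

```bash
python3 -m handwheel '[{"fingers":0,"x":0,"y":0,"z":0,"spin":0},{"fingers":0.2,"x":0,"y":0,"z":0,"spin":0},{"fingers":0.6,"x":0,"y":0,"z":0,"spin":0},{"fingers":0.6,"x":0,"y":0,"z":0,"spin":0},{"fingers":0.6,"x":0,"y":0,"z":0,"spin":0},{"fingers":0.6,"x":0,"y":-0.03,"z":0,"spin":0},{"fingers":0.6,"x":0,"y":-0.07,"z":0,"spin":0},{"fingers":0.6,"x":0,"y":-0.11,"z":0,"spin":0},{"fingers":0.6,"x":0,"y":-0.14,"z":0,"spin":0},{"fingers":0.6,"x":0,"y":-0.14,"z":0,"spin":0}]'
python3 -m handwheel '[{"fingers":0.6,"x":-0.02,"y":0,"z":0.04,"spin":0},{"fingers":0.6,"x":-0.04,"y":0,"z":0.08,"spin":0},{"fingers":0.6,"x":-0.07,"y":0,"z":0.12,"spin":0},{"fingers":0.6,"x":-0.1,"y":0,"z":0.16,"spin":0},{"fingers":0.6,"x":-0.12,"y":0,"z":0.2,"spin":0},{"fingers":0.6,"x":-0.14,"y":0,"z":0.24,"spin":0},{"fingers":0.6,"x":-0.17,"y":0,"z":0.28,"spin":0},{"fingers":0.6,"x":-0.19,"y":0,"z":0.32,"spin":0},{"fingers":0.6,"x":-0.21,"y":0,"z":0.36,"spin":0},{"fingers":0.6,"x":-0.23,"y":0,"z":0.4,"spin":0}]'
python3 -m handwheel '[{"fingers":0.6,"x":0,"y":0,"z":0.016,"spin":0},{"fingers":0.6,"x":0,"y":0,"z":0.016,"spin":0},{"fingers":0.6,"x":0,"y":0,"z":0.016,"spin":0},{"fingers":0.6,"x":0,"y":0,"z":0.016,"spin":0},{"fingers":0.6,"x":0,"y":0,"z":0.016,"spin":0},{"fingers":0.6,"x":0,"y":0,"z":0.016,"spin":0},{"fingers":0.6,"x":0,"y":0,"z":0.016,"spin":0},{"fingers":0.6,"x":0,"y":0,"z":0.016,"spin":0},{"fingers":0.6,"x":0,"y":0,"z":0.016,"spin":0},{"fingers":0.6,"x":0,"y":0,"z":0.016,"spin":0}]'
python3 - <<'E'
from station import *
from h import *
for n in("top","scene","wrist"):
    c=cams.get_calibration(n);p,d=cams.camera(n);np.savez(n+"1.npz",p=p,d=d,**c);C,_=cloud(p,d,c)
    for k,x,y,r,z0,z1 in(("bottlelip",.678,-.006,.03,.135,.16),("bottle",.678,-.006,.03,.06,.105),("funnelrim",.4475,.41,.04,.072,.09),("tray",.604,.241,.14,.008,.02)):
        q=C[(np.hypot(C[:,0]-x,C[:,1]-y)<r)&(C[:,2]>z0)&(C[:,2]<z1)]
        if len(q): print(n,k,len(q),((q.min(0)+q.max(0))/2).round(4),np.ptp(q,0).round(3))
E
```

```text
time_s: 8.2
ee_pos: [0.6791, -0.0066, 0.2443]
eef_rot: [-1.571, -0.008, -0.0]
force: [0.2, 0.5, -0.2]
grip_width: 0.075
time_s: 9.2
ee_pos: [0.4467, 0.3948, 0.2382]
eef_rot: [-1.571, 0.001, -0.0]
force: [0.3, 0.0, 0.0]
grip_width: 0.0748
time_s: 10.2
ee_pos: [0.448, 0.4094, 0.2389]
eef_rot: [-1.571, -0.0, 0.0]
force: [1.2, 0.4, -0.7]
grip_width: 0.0751
top bottlelip 66 [ 0.6776 -0.0059  0.1432] [0.032 0.029 0.016]
top bottle 102 [ 0.6749 -0.0061  0.0824] [0.041 0.044 0.045]
top funnelrim 75 [0.4473 0.409  0.0769] [0.055 0.056 0.01 ]
top tray 370 [0.6036 0.2443 0.0139] [0.154 0.224 0.012]
scene bottlelip 106 [ 0.6795 -0.004   0.1415] [0.031 0.03  0.013]
scene bottle 237 [ 0.6858 -0.0017  0.0823] [0.035 0.043 0.044]
scene funnelrim 113 [0.4485 0.4112 0.0765] [0.058 0.055 0.009]
scene tray 487 [0.6051 0.2464 0.013 ] [0.158 0.222 0.01 ]
wrist funnelrim 334 [0.4467 0.4082 0.0751] [0.055 0.055 0.006]
wrist tray 508 [0.6026 0.2508 0.0112] [0.154 0.209 0.006]
```

```bash
python3 -m handwheel '[{"fingers":0.6,"x":-0.0005,"y":0.03,"z":0,"spin":0},{"fingers":0.6,"x":-0.0005,"y":0.065,"z":0,"spin":0},{"fingers":0.6,"x":-0.0005,"y":0.1,"z":0,"spin":0},{"fingers":0.6,"x":-0.0005,"y":0.13,"z":0,"spin":0},{"fingers":0.6,"x":-0.0005,"y":0.15,"z":0,"spin":0},{"fingers":0.6,"x":-0.0005,"y":0.16,"z":0,"spin":0},{"fingers":0.6,"x":-0.0005,"y":0.166,"z":0,"spin":0},{"fingers":0.6,"x":-0.0005,"y":0.166,"z":0,"spin":0},{"fingers":-1,"x":-0.0005,"y":0.166,"z":0,"spin":0},{"fingers":-1,"x":-0.0005,"y":0.166,"z":0,"spin":0}]' 10
python3 -m handwheel '[{"fingers":-1,"x":0,"y":0,"z":0,"spin":0},{"fingers":-1,"x":0,"y":0,"z":0,"spin":0},{"fingers":-1,"x":0,"y":0,"z":0,"spin":0},{"fingers":-1,"x":0,"y":0,"z":0,"spin":0},{"fingers":-1,"x":0,"y":-0.02,"z":0,"spin":0},{"fingers":-1,"x":0,"y":-0.05,"z":0,"spin":0},{"fingers":-1,"x":0,"y":-0.09,"z":0,"spin":0},{"fingers":-1,"x":0,"y":-0.13,"z":0,"spin":0},{"fingers":-1,"x":0,"y":-0.16,"z":0,"spin":0},{"fingers":-1,"x":0,"y":-0.16,"z":0,"spin":0}]' 10
```

```text
time_s: 11.35
ee_pos: [0.4478, 0.4097, 0.074]
eef_rot: [-1.57, -0.001, -0.0]
force: [0.1, 0.1, -0.3]
grip_width: 0.0629
time_s: 12.35
ee_pos: [0.4485, 0.4102, 0.2374]
eef_rot: [-1.567, -0.005, -0.0]
force: [0.4, 0.2, -0.6]
grip_width: 0.0547
```

```bash
python3 -m handwheel '[{"fingers":-1,"x":0.01,"y":0,"z":-0.025,"spin":0},{"fingers":-1,"x":0.035,"y":0,"z":-0.065,"spin":0},{"fingers":-1,"x":0.06,"y":0,"z":-0.105,"spin":0},{"fingers":-1,"x":0.085,"y":0,"z":-0.145,"spin":0},{"fingers":-1,"x":0.11,"y":0,"z":-0.185,"spin":0},{"fingers":-1,"x":0.13,"y":0,"z":-0.225,"spin":0},{"fingers":-1,"x":0.15,"y":0,"z":-0.265,"spin":0},{"fingers":-1,"x":0.17,"y":0,"z":-0.305,"spin":0},{"fingers":-1,"x":0.19,"y":0,"z":-0.34,"spin":0},{"fingers":-1,"x":0.21,"y":0,"z":-0.37,"spin":0}]'
python3 -m handwheel '[{"fingers":-1,"x":0.012,"y":0,"z":-0.025,"spin":0},{"fingers":-1,"x":0.02,"y":0,"z":-0.04,"spin":0},{"fingers":-1,"x":0.021,"y":0,"z":-0.0445,"spin":0},{"fingers":-1,"x":0.021,"y":0,"z":-0.0445,"spin":0},{"fingers":-1,"x":0.021,"y":0,"z":-0.0445,"spin":0},{"fingers":-1,"x":0.021,"y":0,"z":-0.0445,"spin":0},{"fingers":-1,"x":0.021,"y":0,"z":-0.0445,"spin":0},{"fingers":-1,"x":0.021,"y":0,"z":-0.0445,"spin":0},{"fingers":-1,"x":0.021,"y":0,"z":-0.0445,"spin":0},{"fingers":-1,"x":0.021,"y":0,"z":-0.0445,"spin":0}]'
python3 - <<'E'
from station import *
from h import *
p,d=cams.camera("scene");im=cv2.resize(np.clip(p*1.8,0,255).astype('uint8')[120:270,160:310],(600,600),interpolation=cv2.INTER_CUBIC);cv2.imwrite("pics/s2.png",im[...,::-1])
E
```

```text
time_s: 13.35
ee_pos: [0.6579, 0.0372, 0.2316]
eef_rot: [-1.571, 0.002, -0.001]
force: [-0.6, 1.9, -0.1]
grip_width: 0.0547
time_s: 14.35
ee_pos: [0.6785, -0.005, 0.233]
eef_rot: [-1.571, -0.0, 0.0]
force: [-0.6, -0.1, -0.5]
grip_width: 0.0548
```

View pics/s2.png

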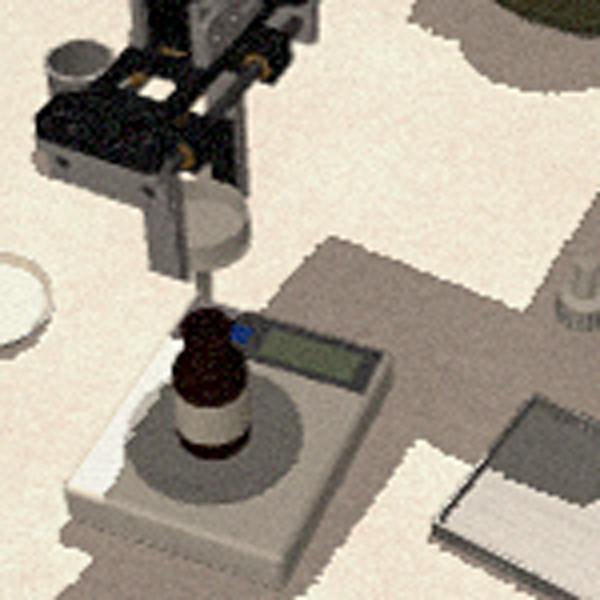

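Funnel is upright in the jaws, stem at (205,290) directly above the neck at (208,325). Lowering.

```bash
python3 -m handwheel '[{"fingers":-1,"x":0,"y":0.01,"z":0,"spin":0},{"fingers":-1,"x":0,"y":0.02,"z":0,"spin":0},{"fingers":-1,"x":0,"y":0.03,"z":0,"spin":0},{"fingers":-1,"x":0,"y":0.038,"z":0,"spin":0},{"fingers":-1,"x":0,"y":0.044,"z":0,"spin":0},{"fingers":-1,"x":0,"y":0.048,"z":0,"spin":0},{"fingers":-1,"x":0,"y":0.051,"z":0,"spin":0},{"fingers":-1,"x":0,"y":0.052,"z":0,"spin":0},{"fingers":-1,"x":0,"y":0.052,"z":0,"spin":0},{"fingers":-1,"x":0,"y":0.052,"z":0,"spin":0}]'
python3 -m handwheel '[{"fingers":-1,"x":0,"y":0.0005,"z":0,"spin":0},{"fingers":-1,"x":0,"y":0.001,"z":0,"spin":0},{"fingers":-1,"x":0,"y":0.0015,"z":0,"spin":0},{"fingers":-1,"x":0,"y":0.002,"z":0,"spin":0},{"fingers":-1,"x":0,"y":0.0025,"z":0,"spin":0},{"fingers":-1,"x":0,"y":0.003,"z":0,"spin":0},{"fingers":-1,"x":0,"y":0.003,"z":0,"spin":0},{"fingers":-1,"x":0,"y":0.003,"z":0,"spin":0},{"fingers":-1,"x":0,"y":0.003,"z":0,"spin":0},{"fingers":-1,"x":0,"y":0.003,"z":0,"spin":0}]'
```

```text
time_s: 15.4
ee_pos: [0.6786, -0.0051, 0.1813]
eef_rot: [-1.571, -0.0, -0.0]
force: [0.4, -0.3, -0.5]
grip_width: 0.0546
time_s: 16.4
ee_pos: [0.6785, -0.0051, 0.178]
eef_rot: [-1.571, -0.0, -0.0]
force: [0.4, 0.4, -0.5]
grip_width: 0.0545
```

```bash
python3 -m handwheel '[{"fingers":-1,"x":0,"y":0.0005,"z":0,"spin":0},{"fingers":-1,"x":0,"y":0.001,"z":0,"spin":0},{"fingers":-1,"x":0,"y":0.0015,"z":0,"spin":0},{"fingers":-1,"x":0,"y":0.0018,"z":0,"spin":0},{"fingers":-1,"x":0,"y":0.002,"z":0,"spin":0},{"fingers":-1,"x":0,"y":0.002,"z":0,"spin":0},{"fingers":-1,"x":0,"y":0.002,"z":0,"spin":0},{"fingers":-1,"x":0,"y":0.002,"z":0,"spin":0},{"fingers":-1,"x":0,"y":0.002,"z":0,"spin":0},{"fingers":-1,"x":0,"y":0.002,"z":0,"spin":0}]'
```

```text
time_s: 17.4
ee_pos: [0.6787, -0.0052, 0.1767]
eef_rot: [-1.571, -0.001, -0.0]
force: [-0.8, -0.1, 5.4]
grip_width: 0.0545
```

```bash
python3 -m handwheel '[{"fingers":0.3,"x":0,"y":0,"z":0,"spin":0},{"fingers":0.6,"x":0,"y":0,"z":0,"spin":0},{"fingers":0.6,"x":0,"y":0,"z":0,"spin":0},{"fingers":0.6,"x":0,"y":0,"z":0,"spin":0},{"fingers":0.6,"x":0,"y":-0.015,"z":0,"spin":0},{"fingers":0.6,"x":0,"y":-0.04,"z":0,"spin":0},{"fingers":0.6,"x":0,"y":-0.07,"z":0,"spin":0},{"fingers":0.6,"x":0,"y":-0.08,"z":0,"spin":0},{"fingers":0.6,"x":0,"y":-0.08,"z":0,"spin":0},{"fingers":0.6,"x":0,"y":-0.08,"z":0,"spin":0}]'
python3 -m handwheel '[{"fingers":0.3,"x":-0.03,"y":0,"z":0.02,"spin":0},{"fingers":0.1,"x":-0.07,"y":0,"z":0.04,"spin":0},{"fingers":0,"x":-0.11,"y":0.01,"z":0.065,"spin":0},{"fingers":0,"x":-0.15,"y":0.03,"z":0.09,"spin":0},{"fingers":0,"x":-0.19,"y":0.05,"z":0.115,"spin":0},{"fingers":0,"x":-0.22,"y":0.07,"z":0.135,"spin":0},{"fingers":0,"x":-0.24,"y":0.09,"z":0.15,"spin":0},{"fingers":0,"x":-0.2485,"y":0.1,"z":0.153,"spin":0},{"fingers":0,"x":-0.2485,"y":0.1,"z":0.153,"spin":0},{"fingers":0,"x":-0.2485,"y":0.1,"z":0.153,"spin":0}]'
python3 - <<'E'
from station import *
from h import *
im=[]
for n in("top","scene","wrist"):
    c=cams.get_calibration(n);p,d=cams.camera(n);C,_=cloud(p,d,c)
    for k,x,y,r,z0,z1 in(("bottle",.678,-.006,.03,.06,.105),("funnelrim",.6785,-.006,.04,.17,.2),("nozzle",.431,.148,.03,.024,.06)):
        q=C[(np.hypot(C[:,0]-x,C[:,1]-y)<r)&(C[:,2]>z0)&(C[:,2]<z1)]
        if len(q): print(n,k,len(q),((q.min(0)+q.max(0))/2).round(4),np.ptp(q,0).round(3))
    if n=="scene":im=cv2.resize(np.clip(p*1.8,0,255).astype('uint8')[130:280,160:360],(800,600),interpolation=cv2.INTER_CUBIC);cv2.imwrite("pics/s3.png",im[...,::-1])
E
```

```text
time_s: 18.4
ee_pos: [0.6782, -0.0051, 0.2547]
eef_rot: [-1.571, 0.001, -0.0]
force: [0.1, -0.1, 0.5]
grip_width: 0.0752
time_s: 19.4
ee_pos: [0.4308, 0.1475, 0.1562]
eef_rot: [-1.571, -0.0, -0.0]
force: [-0.0, 0.4, 0.4]
grip_width: 0.0474
top bottle 80 [ 0.6629 -0.0061  0.0822] [0.018 0.044 0.044]
top funnelrim 120 [ 0.6771 -0.0052  0.1773] [0.056 0.054 0.014]
scene bottle 238 [ 0.6866 -0.0013  0.0824] [0.035 0.043 0.045]
scene funnelrim 187 [ 0.6788 -0.0046  0.1764] [0.057 0.056 0.013]
scene nozzle 48 [0.4349 0.1499 0.0388] [0.017 0.014 0.029]
wrist bottle 41 [ 0.6564 -0.0018  0.0624] [0.004 0.017 0.005]
wrist nozzle 256 [0.4314 0.1471 0.0373] [0.014 0.014 0.026]
```

View pics/s3.png

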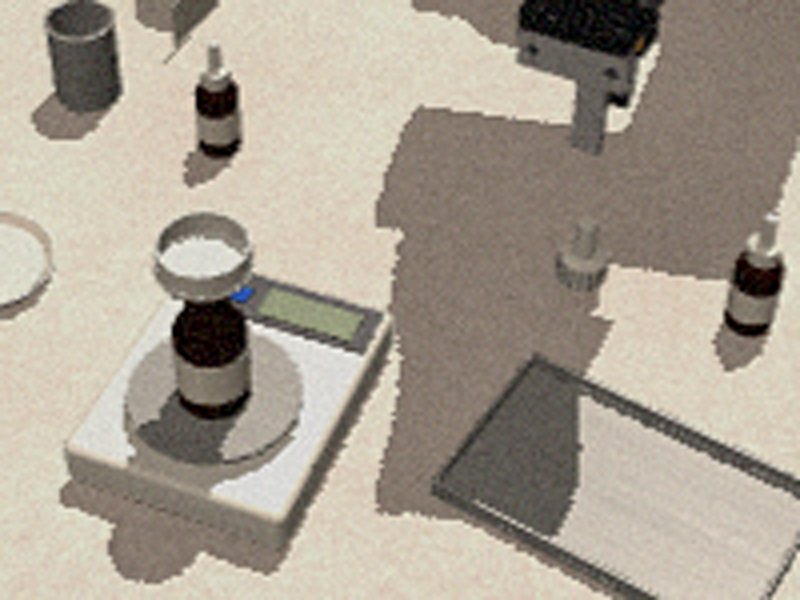

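Funnel is seated level in the neck at (203,255). Next the cap, gripped by its nozzle.

```bash
python3 -m handwheel '[{"fingers":0,"x":0.0005,"y":0.03,"z":0.0005,"spin":0},{"fingers":0,"x":0.0005,"y":0.06,"z":0.0005,"spin":0},{"fingers":0,"x":0.0005,"y":0.085,"z":0.0005,"spin":0},{"fingers":0,"x":0.0005,"y":0.103,"z":0.0005,"spin":0},{"fingers":0,"x":0.0005,"y":0.111,"z":0.0005,"spin":0},{"fingers":0,"x":0.0005,"y":0.113,"z":0.0005,"spin":0},{"fingers":0,"x":0.0005,"y":0.113,"z":0.0005,"spin":0},{"fingers":-1,"x":0.0005,"y":0.113,"z":0.0005,"spin":0},{"fingers":-1,"x":0.0005,"y":0.113,"z":0.0005,"spin":0},{"fingers":-1,"x":0.0005,"y":0.113,"z":0.0005,"spin":0}]' 10
python3 -m handwheel '[{"fingers":-1,"x":0,"y":0,"z":0,"spin":0},{"fingers":-1,"x":0,"y":0,"z":0,"spin":0},{"fingers":-1,"x":0,"y":0,"z":0,"spin":0},{"fingers":-1,"x":0,"y":0,"z":0,"spin":0},{"fingers":-1,"x":0,"y":-0.015,"z":0,"spin":0},{"fingers":-1,"x":0,"y":-0.04,"z":0,"spin":0},{"fingers":-1,"x":0,"y":-0.07,"z":0,"spin":0},{"fingers":-1,"x":0,"y":-0.1,"z":0,"spin":0},{"fingers":-1,"x":0,"y":-0.11,"z":0,"spin":0},{"fingers":-1,"x":0,"y":-0.11,"z":0,"spin":0}]' 10
```

```text
time_s: 20.55
ee_pos: [0.4308, 0.1485, 0.0435]
eef_rot: [-1.571, -0.001, -0.0]
force: [0.4, 0.3, -0.3]
grip_width: 0.0265
time_s: 21.55
ee_pos: [0.4309, 0.1485, 0.1536]
eef_rot: [-1.57, -0.002, 0.0]
force: [-0.7, -0.5, -1.3]
grip_width: 0.015
```

```bash
python3 -m handwheel '[{"fingers":-1,"x":0,"y":0,"z":-0.03,"spin":0},{"fingers":-1,"x":0.01,"y":0,"z":-0.07,"spin":0},{"fingers":-1,"x":0.02,"y":0,"z":-0.11,"spin":0},{"fingers":-1,"x":0.035,"y":0,"z":-0.15,"spin":0},{"fingers":-1,"x":0.05,"y":0,"z":-0.19,"spin":0},{"fingers":-1,"x":0.07,"y":0,"z":-0.23,"spin":0},{"fingers":-1,"x":0.09,"y":0,"z":-0.27,"spin":0},{"fingers":-1,"x":0.115,"y":0,"z":-0.31,"spin":0},{"fingers":-1,"x":0.14,"y":0,"z":-0.345,"spin":0},{"fingers":-1,"x":0.165,"y":0,"z":-0.37,"spin":0}]'
python3 -m handwheel '[{"fingers":-1,"x":0.012,"y":0.0,"z":-0.005,"spin":0},{"fingers":-1,"x":0.0155,"y":0.015,"z":-0.0065,"spin":0},{"fingers":-1,"x":0.0155,"y":0.035,"z":-0.0065,"spin":0},{"fingers":-1,"x":0.0155,"y":0.06,"z":-0.0065,"spin":0},{"fingers":-1,"x":0.0155,"y":0.08,"z":-0.0065,"spin":0},{"fingers":-1,"x":0.0155,"y":0.092,"z":-0.0065,"spin":0},{"fingers":-1,"x":0.0155,"y":0.097,"z":-0.0065,"spin":0},{"fingers":-1,"x":0.0155,"y":0.1,"z":-0.0065,"spin":0},{"fingers":-1,"x":0.0155,"y":0.1,"z":-0.0065,"spin":0},{"fingers":-1,"x":0.0155,"y":0.1,"z":-0.0065,"spin":0}]'
```

```text
time_s: 22.55
ee_pos: [0.5955, -0.2238, 0.1503]
eef_rot: [-1.57, 0.003, -0.002]
force: [0.2, 0.3, -0.6]
grip_width: 0.015
time_s: 23.55
ee_pos: [0.6113, -0.2282, 0.0538]
eef_rot: [-1.571, -0.001, -0.0]
force: [0.3, 0.5, -0.3]
grip_width: 0.0146
```

```bash
python3 -m handwheel '[{"fingers":-1,"x":0,"y":0.001,"z":0,"spin":0},{"fingers":-1,"x":0,"y":0.002,"z":0,"spin":0},{"fingers":-1,"x":0,"y":0.003,"z":0,"spin":0},{"fingers":-1,"x":0,"y":0.004,"z":0,"spin":0},{"fingers":-1,"x":0,"y":0.005,"z":0,"spin":0},{"fingers":-1,"x":0,"y":0.0055,"z":0,"spin":0},{"fingers":-1,"x":0,"y":0.006,"z":0,"spin":0},{"fingers":-1,"x":0,"y":0.006,"z":0,"spin":0},{"fingers":-1,"x":0,"y":0.006,"z":0,"spin":0},{"fingers":-1,"x":0,"y":0.006,"z":0,"spin":0}]'
```

```text
time_s: 24.55
ee_pos: [0.611, -0.2281, 0.0472]
eef_rot: [-1.571, -0.0, 0.0]
force: [-2.6, 0.6, 6.0]
grip_width: 0.0148
```

```bash
python3 -m handwheel '[{"fingers":-0.5,"x":0,"y":-0.001,"z":0,"spin":0},{"fingers":-0.2,"x":0,"y":-0.001,"z":0,"spin":0},{"fingers":0,"x":0,"y":-0.001,"z":0,"spin":0},{"fingers":0,"x":0,"y":-0.001,"z":0,"spin":0},{"fingers":0,"x":0,"y":-0.03,"z":0,"spin":0},{"fingers":0,"x":0,"y":-0.07,"z":0,"spin":0},{"fingers":0.5,"x":0,"y":-0.11,"z":0,"spin":0},{"fingers":1,"x":0,"y":-0.15,"z":0,"spin":0},{"fingers":1,"x":-0.03,"y":-0.17,"z":-0.02,"spin":0},{"fingers":1,"x":-0.06,"y":-0.17,"z":-0.05,"spin":0}]'
python3 -m handwheel '[{"fingers":1,"x":-0.03,"y":0,"z":-0.03,"spin":0},{"fingers":1,"x":-0.06,"y":0,"z":-0.07,"spin":0},{"fingers":1,"x":-0.08,"y":0,"z":-0.11,"spin":0},{"fingers":1,"x":-0.0835,"y":0,"z":-0.122,"spin":0},{"fingers":1,"x":-0.0835,"y":0,"z":-0.122,"spin":0},{"fingers":1,"x":-0.0835,"y":0,"z":-0.122,"spin":0},{"fingers":1,"x":-0.0835,"y":0,"z":-0.122,"spin":0},{"fingers":1,"x":-0.0835,"y":0,"z":-0.122,"spin":0},{"fingers":1,"x":-0.0835,"y":0,"z":-0.122,"spin":0},{"fingers":1,"x":-0.0835,"y":0,"z":-0.122,"spin":0}]'
python3 - <<'E'
from station import *
from h import *
for n in("top","scene","wrist"):
    c=cams.get_calibration(n);p,d=cams.camera(n);C,_=cloud(p,d,c)
    for k,x,y,r,z0,z1 in(("stockcap",.4675,-.4,.035,.1,.13),("nozzle",.611,-.228,.035,.028,.07)):
        q=C[(np.hypot(C[:,0]-x,C[:,1]-y)<r)&(C[:,2]>z0)&(C[:,2]<z1)]
        if len(q): print(n,k,len(q),((q.min(0)+q.max(0))/2).round(4),np.ptp(q,0).round(3))
    if n!="wrist":
        a=p[130:180,310:365] if n=="top" else p[170:220,120:190]
        cv2.imwrite(f"pics/d_{n}.png",cv2.resize(a,(500,450),interpolation=cv2.INTER_CUBIC)[...,::-1])
E
```

```text
time_s: 25.55
ee_pos: [0.5515, -0.2779, 0.2204]
eef_rot: [-1.573, -0.005, 0.002]
force: [0.6, -1.5, -0.8]
grip_width: 0.0758
time_s: 26.55
ee_pos: [0.4678, -0.3997, 0.217]
eef_rot: [-1.571, -0.0, 0.001]
force: [-0.1, -0.0, -0.6]
grip_width: 0.094
top stockcap 179 [ 0.466  -0.3996  0.1129] [0.034 0.036 0.024]
top nozzle 41 [ 0.608  -0.2272  0.0434] [0.03  0.013 0.03 ]
scene stockcap 129 [ 0.4698 -0.398   0.1107] [0.036 0.038 0.021]
scene nozzle 52 [ 0.6143 -0.2255  0.0422] [0.017 0.015 0.027]
wrist stockcap 1265 [ 0.467  -0.4027  0.1104] [0.035 0.035 0.021]
wrist nozzle 368 [ 0.6099 -0.2307  0.0418] [0.015 0.015 0.027]
```

View pics/d_scene.png

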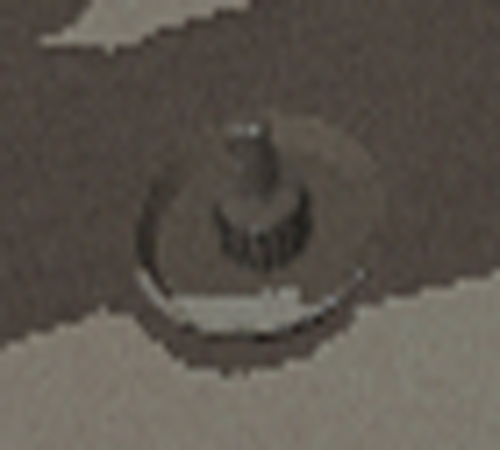

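Cap stands upright in the middle of the dish (265,200). Now the stock bottle.

```bash
python3 -m handwheel '[{"fingers":1,"x":0,"y":0.03,"z":-0.0005,"spin":0},{"fingers":1,"x":0,"y":0.065,"z":-0.0005,"spin":0},{"fingers":1,"x":0,"y":0.1,"z":-0.0005,"spin":0},{"fingers":1,"x":0,"y":0.13,"z":-0.0005,"spin":0},{"fingers":1,"x":0,"y":0.155,"z":-0.0005,"spin":0},{"fingers":1,"x":0,"y":0.167,"z":-0.0005,"spin":0},{"fingers":1,"x":0,"y":0.167,"z":-0.0005,"spin":0},{"fingers":-1,"x":0,"y":0.167,"z":-0.0005,"spin":0},{"fingers":-1,"x":0,"y":0.167,"z":-0.0005,"spin":0},{"fingers":-1,"x":0,"y":0.167,"z":-0.0005,"spin":0}]' 30
python3 -m handwheel '[{"fingers":-1,"x":0,"y":0,"z":0,"spin":0},{"fingers":-1,"x":0,"y":0,"z":0,"spin":0},{"fingers":-1,"x":0,"y":0,"z":0,"spin":0},{"fingers":-1,"x":0,"y":-0.01,"z":0,"spin":0},{"fingers":-1,"x":0,"y":-0.03,"z":0,"spin":0},{"fingers":-1,"x":0,"y":-0.06,"z":0,"spin":0},{"fingers":-1,"x":0,"y":-0.1,"z":0,"spin":0},{"fingers":-1,"x":0,"y":-0.13,"z":0,"spin":0},{"fingers":-1,"x":0,"y":-0.145,"z":0,"spin":0},{"fingers":-1,"x":0,"y":-0.145,"z":0,"spin":0}]' 30
```

```text
time_s: 27.7
ee_pos: [0.4679, -0.401, 0.0512]
eef_rot: [-1.572, -0.001, 0.0]
force: [-0.0, -0.4, -1.1]
grip_width: 0.0734
time_s: 28.7
ee_pos: [0.4678, -0.4009, 0.1967]
eef_rot: [-1.573, -0.002, -0.0]
force: [-0.1, -0.0, -2.9]
grip_width: 0.0597
```

```bash
python3 -m handwheel '[{"fingers":-1,"x":0,"y":0,"z":0.015,"spin":0},{"fingers":-1,"x":0,"y":0,"z":0.045,"spin":0},{"fingers":-1,"x":0,"y":0,"z":0.085,"spin":0},{"fingers":-1,"x":0,"y":0,"z":0.125,"spin":0},{"fingers":-1,"x":0,"y":0,"z":0.165,"spin":0},{"fingers":-1,"x":0,"y":0,"z":0.205,"spin":0},{"fingers":-1,"x":0,"y":0,"z":0.245,"spin":0},{"fingers":-1,"x":0,"y":0,"z":0.285,"spin":0},{"fingers":-1,"x":0,"y":0,"z":0.325,"spin":0},{"fingers":-1,"x":0,"y":0,"z":0.365,"spin":0}]'
python3 -m handwheel '[{"fingers":-1,"x":0,"y":0,"z":0.04,"spin":0},{"fingers":-1,"x":0,"y":0,"z":0.08,"spin":0},{"fingers":-1,"x":0,"y":0,"z":0.12,"spin":0},{"fingers":-1,"x":0,"y":0,"z":0.16,"spin":0},{"fingers":-1,"x":0.01,"y":0,"z":0.2,"spin":0},{"fingers":-1,"x":0.03,"y":0,"z":0.235,"spin":0},{"fingers":-1,"x":0.055,"y":0,"z":0.27,"spin":0},{"fingers":-1,"x":0.085,"y":0,"z":0.3,"spin":0},{"fingers":-1,"x":0.115,"y":0,"z":0.32,"spin":0},{"fingers":-1,"x":0.135,"y":0,"z":0.33,"spin":0}]'
python3 -m handwheel '[{"fingers":-1,"x":0.008,"y":0.01,"z":0.002,"spin":0},{"fingers":-1,"x":0.008,"y":0.03,"z":0.002,"spin":0},{"fingers":-1,"x":0.008,"y":0.055,"z":0.002,"spin":0},{"fingers":-1,"x":0.008,"y":0.08,"z":0.002,"spin":0},{"fingers":-1,"x":0.008,"y":0.1,"z":0.002,"spin":0},{"fingers":-1,"x":0.008,"y":0.115,"z":0.002,"spin":0},{"fingers":-1,"x":0.008,"y":0.125,"z":0.002,"spin":0},{"fingers":-1,"x":0.008,"y":0.13,"z":0.002,"spin":0},{"fingers":-1,"x":0.008,"y":0.131,"z":0.002,"spin":0},{"fingers":-1,"x":0.008,"y":0.131,"z":0.002,"spin":0}]'
```

```text
time_s: 29.7
ee_pos: [0.4665, -0.0339, 0.1931]
eef_rot: [-1.57, 0.003, -0.0]
force: [0.7, 0.4, -1.9]
grip_width: 0.0593
time_s: 30.7
ee_pos: [0.6029, 0.2959, 0.1917]
eef_rot: [-1.572, 0.003, 0.001]
force: [0.5, -0.2, -3.0]
grip_width: 0.0594
time_s: 31.7
ee_pos: [0.6107, 0.2965, 0.0646]
eef_rot: [-1.57, -0.001, -0.0]
force: [-0.3, -1.3, -2.7]
grip_width: 0.0592
```

```bash
python3 -m handwheel '[{"fingers":-1,"x":0,"y":0.002,"z":0,"spin":0},{"fingers":-1,"x":0,"y":0.004,"z":0,"spin":0},{"fingers":-1,"x":0,"y":0.006,"z":0,"spin":0},{"fingers":-1,"x":0,"y":0.0075,"z":0,"spin":0},{"fingers":-1,"x":0,"y":0.0085,"z":0,"spin":0},{"fingers":-1,"x":0,"y":0.0093,"z":0,"spin":0},{"fingers":-1,"x":0,"y":0.01,"z":0,"spin":0},{"fingers":-1,"x":0,"y":0.0105,"z":0,"spin":0},{"fingers":-1,"x":0,"y":0.0105,"z":0,"spin":0},{"fingers":-1,"x":0,"y":0.0105,"z":0,"spin":0}]'
```

```text
time_s: 32.7
ee_pos: [0.6105, 0.2964, 0.0535]
eef_rot: [-1.571, -0.0, -0.0]
force: [0.8, 1.1, -2.3]
grip_width: 0.0591
```

```bash
python3 -m handwheel '[{"fingers":-1,"x":0,"y":0.0005,"z":0,"spin":0},{"fingers":-1,"x":0,"y":0.001,"z":0,"spin":0},{"fingers":-1,"x":0,"y":0.0015,"z":0,"spin":0},{"fingers":-1,"x":0,"y":0.002,"z":0,"spin":0},{"fingers":-1,"x":0,"y":0.0025,"z":0,"spin":0},{"fingers":-1,"x":0,"y":0.0025,"z":0,"spin":0},{"fingers":-1,"x":0,"y":0.0025,"z":0,"spin":0},{"fingers":-1,"x":0,"y":0.0025,"z":0,"spin":0},{"fingers":-1,"x":0,"y":0.0025,"z":0,"spin":0},{"fingers":-1,"x":0,"y":0.0025,"z":0,"spin":0}]'
```

```text
time_s: 33.7
ee_pos: [0.6107, 0.2966, 0.0534]
eef_rot: [-1.57, -0.001, 0.0]
force: [-10.0, -4.4, 19.2]
grip_width: 0.0594
```

```bash
python3 -m handwheel '[{"fingers":-1,"x":0,"y":-0.0015,"z":0,"spin":0},{"fingers":-1,"x":0,"y":-0.0015,"z":0,"spin":0},{"fingers":0.5,"x":0,"y":-0.0015,"z":0,"spin":0},{"fingers":1,"x":0,"y":-0.0015,"z":0,"spin":0},{"fingers":1,"x":0,"y":-0.0015,"z":0,"spin":0},{"fingers":1,"x":0,"y":-0.0015,"z":0,"spin":0},{"fingers":1,"x":0,"y":-0.02,"z":0,"spin":0},{"fingers":1,"x":0,"y":-0.06,"z":0,"spin":0},{"fingers":1,"x":0,"y":-0.1,"z":0,"spin":0},{"fingers":1,"x":0,"y":-0.14,"z":0,"spin":0}]'
python3 -m handwheel '[{"fingers":1,"x":-0.02,"y":-0.02,"z":-0.01,"spin":0},{"fingers":1,"x":-0.06,"y":-0.02,"z":-0.03,"spin":0},{"fingers":1,"x":-0.1,"y":-0.02,"z":-0.05,"spin":0},{"fingers":1,"x":-0.14,"y":-0.02,"z":-0.07,"spin":0},{"fingers":1,"x":-0.17,"y":-0.02,"z":-0.1,"spin":0},{"fingers":1,"x":-0.19,"y":-0.02,"z":-0.14,"spin":0},{"fingers":1,"x":-0.196,"y":-0.02,"z":-0.18,"spin":0},{"fingers":1,"x":-0.196,"y":-0.02,"z":-0.22,"spin":0},{"fingers":1,"x":-0.196,"y":-0.02,"z":-0.26,"spin":0},{"fingers":1,"x":-0.196,"y":-0.02,"z":-0.3,"spin":0}]'
python3 -m handwheel '[{"fingers":1,"x":0,"y":0,"z":-0.04,"spin":0},{"fingers":1,"x":0,"y":0,"z":-0.08,"spin":0},{"fingers":1,"x":0,"y":0,"z":-0.12,"spin":0},{"fingers":1,"x":0,"y":0,"z":-0.16,"spin":0},{"fingers":1,"x":0,"y":0,"z":-0.2,"spin":0},{"fingers":1,"x":0,"y":0,"z":-0.23,"spin":0},{"fingers":1,"x":0,"y":0,"z":-0.255,"spin":0},{"fingers":1,"x":0,"y":0,"z":-0.266,"spin":0},{"fingers":1,"x":0,"y":0,"z":-0.266,"spin":0},{"fingers":1,"x":0,"y":0,"z":-0.266,"spin":0}]'
python3 - <<'E'
from station import *
from h import *
for n in("top","scene","wrist"):
    c=cams.get_calibration(n);p,d=cams.camera(n);C,_=cloud(p,d,c)
    for k,x,y,r,z0,z1 in(("stockcap",.611,.296,.035,.103,.14),("beaker",.4145,-.269,.035,.065,.09),("dB",.424,-.147,.03,.06,.12),("dA",.423,.267,.03,.06,.12)):
        q=C[(np.hypot(C[:,0]-x,C[:,1]-y)<r)&(C[:,2]>z0)&(C[:,2]<z1)]
        if len(q): print(n,k,len(q),((q.min(0)+q.max(0))/2).round(4),np.ptp(q,0).round(3))
E
```

```text
time_s: 34.7
ee_pos: [0.6103, 0.2963, 0.1924]
eef_rot: [-1.571, 0.0, -0.0]
force: [-0.3, -0.5, 0.6]
grip_width: 0.0943
time_s: 35.7
ee_pos: [0.4142, -0.0051, 0.2113]
eef_rot: [-1.571, -0.001, 0.0]
force: [0.1, 0.4, -0.4]
grip_width: 0.0946
time_s: 36.7
ee_pos: [0.4145, -0.2688, 0.2109]
eef_rot: [-1.571, 0.0, 0.0]
force: [0.5, -0.4, 0.5]
grip_width: 0.0937
top stockcap 167 [0.6086 0.295  0.1172] [0.034 0.035 0.024]
top beaker 51 [ 0.4158 -0.2679  0.0706] [0.049 0.047 0.011]
top dB 60 [ 0.4211 -0.1463  0.0807] [0.024 0.023 0.041]
top dA 68 [0.4212 0.2657 0.0812] [0.024 0.025 0.042]
scene stockcap 231 [0.6126 0.2975 0.1146] [0.037 0.035 0.023]
scene beaker 75 [ 0.4166 -0.2683  0.0692] [0.052 0.053 0.008]
scene dB 72 [ 0.4253 -0.1439  0.08  ] [0.025 0.023 0.04 ]
scene dA 86 [0.4261 0.2691 0.0803] [0.021 0.021 0.04 ]
wrist beaker 570 [ 0.4138 -0.2728  0.0689] [0.053 0.054 0.008]
wrist dB 527 [ 0.4235 -0.1495  0.0793] [0.022 0.023 0.038]
```

```bash
python3 -m handwheel '[{"fingers":1,"x":0,"y":0.03,"z":-0.0008,"spin":0},{"fingers":1,"x":0,"y":0.065,"z":-0.0008,"spin":0},{"fingers":1,"x":0,"y":0.1,"z":-0.0008,"spin":0},{"fingers":1,"x":0,"y":0.13,"z":-0.0008,"spin":0},{"fingers":1,"x":0,"y":0.155,"z":-0.0008,"spin":0},{"fingers":1,"x":0,"y":0.166,"z":-0.0008,"spin":0},{"fingers":1,"x":0,"y":0.166,"z":-0.0008,"spin":0},{"fingers":-1,"x":0,"y":0.166,"z":-0.0008,"spin":0},{"fingers":-1,"x":0,"y":0.166,"z":-0.0008,"spin":0},{"fingers":-1,"x":0,"y":0.166,"z":-0.0008,"spin":0}]' 20
python3 -m handwheel '[{"fingers":-1,"x":0,"y":0,"z":0,"spin":0},{"fingers":-1,"x":0,"y":0,"z":0,"spin":0},{"fingers":-1,"x":0,"y":0,"z":0,"spin":0},{"fingers":-1,"x":0,"y":-0.01,"z":0,"spin":0},{"fingers":-1,"x":0,"y":-0.03,"z":0,"spin":0},{"fingers":-1,"x":0,"y":-0.06,"z":0,"spin":0},{"fingers":-1,"x":0,"y":-0.1,"z":0,"spin":0},{"fingers":-1,"x":0,"y":-0.14,"z":0,"spin":0},{"fingers":-1,"x":0,"y":-0.15,"z":0,"spin":0},{"fingers":-1,"x":0,"y":-0.15,"z":0,"spin":0}]' 20
```

```text
time_s: 37.85
ee_pos: [0.4149, -0.2707, 0.046]
eef_rot: [-1.572, -0.001, 0.0]
force: [0.4, 0.0, -0.7]
grip_width: 0.0735
time_s: 38.85
ee_pos: [0.4148, -0.2707, 0.1965]
eef_rot: [-1.573, -0.002, -0.0]
force: [0.1, 0.3, -0.5]
grip_width: 0.0527
```

```bash
python3 -m handwheel '[{"fingers":-1,"x":0,"y":0,"z":0.02,"spin":0},{"fingers":-1,"x":0,"y":0,"z":0.055,"spin":0},{"fingers":-1,"x":0,"y":0,"z":0.095,"spin":0},{"fingers":-1,"x":0,"y":0,"z":0.135,"spin":0},{"fingers":-1,"x":0,"y":0,"z":0.175,"spin":0},{"fingers":-1,"x":0,"y":0,"z":0.215,"spin":0},{"fingers":-1,"x":0,"y":0,"z":0.255,"spin":0},{"fingers":-1,"x":0.005,"y":0,"z":0.295,"spin":0},{"fingers":-1,"x":0.015,"y":0,"z":0.335,"spin":0},{"fingers":-1,"x":0.03,"y":0,"z":0.37,"spin":0}]'
python3 -m handwheel '[{"fingers":-1,"x":0.025,"y":0,"z":0.03,"spin":0},{"fingers":-1,"x":0.055,"y":0,"z":0.055,"spin":0},{"fingers":-1,"x":0.09,"y":0,"z":0.075,"spin":0},{"fingers":-1,"x":0.12,"y":0,"z":0.088,"spin":0},{"fingers":-1,"x":0.145,"y":0,"z":0.0935,"spin":0},{"fingers":-1,"x":0.153,"y":0.0,"z":0.0935,"spin":0},{"fingers":-1,"x":0.153,"y":0.02,"z":0.0935,"spin":0},{"fingers":-1,"x":0.153,"y":0.05,"z":0.0935,"spin":0},{"fingers":-1,"x":0.153,"y":0.08,"z":0.0935,"spin":0},{"fingers":-1,"x":0.153,"y":0.1,"z":0.0935,"spin":0}]'
python3 - <<'E'
from station import *
from h import *
print(get_obs()["ee_pos"])
p,d=cams.camera("scene");im=cv2.resize(np.clip(p*1.8,0,255).astype('uint8')[130:310,180:400],(733,600),interpolation=cv2.INTER_CUBIC);cv2.imwrite("pics/s4.png",im[...,::-1])
E
```

```text
time_s: 39.85
ee_pos: [0.4436, 0.1015, 0.1934]
eef_rot: [-1.571, 0.002, 0.001]
force: [0.5, 0.2, -0.9]
grip_width: 0.0526
time_s: 40.85
ee_pos: [0.5956, 0.1924, 0.0913]
eef_rot: [-1.572, 0.004, -0.0]
force: [0.2, -0.6, -1.9]
grip_width: 0.0527
[0.59564725 0.19239804 0.09131838]
```

View pics/s4.png

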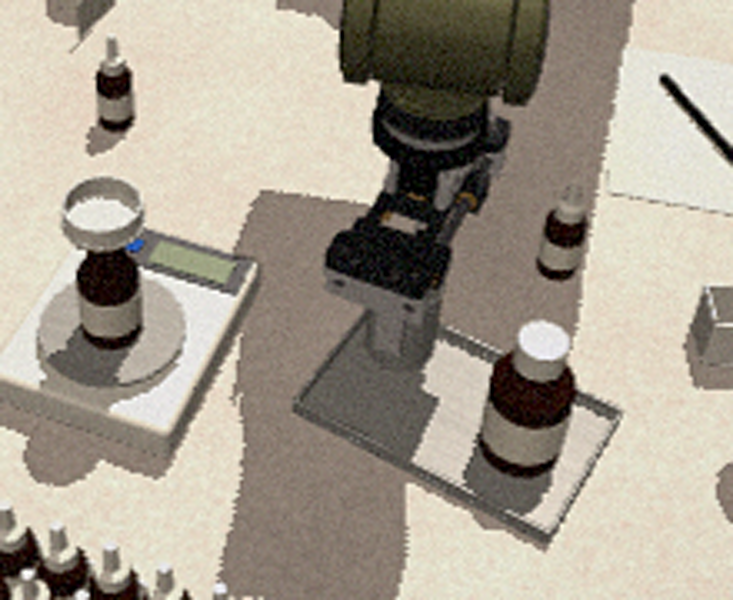

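Stock stands in its tray half (525,410), and the beaker is held over the other half (400,340). Lowering.

```bash
python3 -m handwheel '[{"fingers":-1,"x":0.0015,"y":0.01,"z":0,"spin":0},{"fingers":-1,"x":0.0015,"y":0.02,"z":0,"spin":0},{"fingers":-1,"x":0.0015,"y":0.028,"z":0,"spin":0},{"fingers":-1,"x":0.0015,"y":0.033,"z":0,"spin":0},{"fingers":-1,"x":0.0015,"y":0.036,"z":0,"spin":0},{"fingers":-1,"x":0.0015,"y":0.037,"z":0,"spin":0},{"fingers":-1,"x":0.0015,"y":0.037,"z":0,"spin":0},{"fingers":-1,"x":0.0015,"y":0.037,"z":0,"spin":0},{"fingers":-1,"x":0.0015,"y":0.037,"z":0,"spin":0},{"fingers":-1,"x":0.0015,"y":0.037,"z":0,"spin":0}]'
```

```text
time_s: 41.9
ee_pos: [0.5991, 0.1931, 0.0581]
eef_rot: [-1.571, -0.0, -0.0]
force: [-0.4, 0.3, -0.9]
grip_width: 0.0527
```

```bash
python3 -m handwheel '[{"fingers":-1,"x":0,"y":0.002,"z":0,"spin":0},{"fingers":-1,"x":0,"y":0.004,"z":0,"spin":0},{"fingers":-1,"x":0,"y":0.006,"z":0,"spin":0},{"fingers":-1,"x":0,"y":0.007,"z":0,"spin":0},{"fingers":-1,"x":0,"y":0.008,"z":0,"spin":0},{"fingers":-1,"x":0,"y":0.0085,"z":0,"spin":0},{"fingers":-1,"x":0,"y":0.009,"z":0,"spin":0},{"fingers":-1,"x":0,"y":0.0095,"z":0,"spin":0},{"fingers":-1,"x":0,"y":0.0095,"z":0,"spin":0},{"fingers":-1,"x":0,"y":0.0095,"z":0,"spin":0}]'
```

```text
time_s: 42.9
ee_pos: [0.599, 0.1931, 0.0485]
eef_rot: [-1.571, -0.0, -0.0]
force: [0.5, -0.1, -0.1]
grip_width: 0.0526
```

```bash
python3 -m handwheel '[{"fingers":-1,"x":0,"y":0.0005,"z":0,"spin":0},{"fingers":0.3,"x":0,"y":0.0005,"z":0,"spin":0},{"fingers":0.8,"x":0,"y":0.0005,"z":0,"spin":0},{"fingers":0.8,"x":0,"y":0.0005,"z":0,"spin":0},{"fingers":0.8,"x":0,"y":0.0005,"z":0,"spin":0},{"fingers":0.8,"x":0,"y":-0.02,"z":0,"spin":0},{"fingers":0.8,"x":0,"y":-0.06,"z":0,"spin":0},{"fingers":0.8,"x":0,"y":-0.1,"z":0,"spin":0},{"fingers":0.8,"x":0,"y":-0.14,"z":0,"spin":0},{"fingers":0.8,"x":0,"y":-0.18,"z":0,"spin":0}]'
python3 -m handwheel '[{"fingers":0.8,"x":-0.03,"y":-0.01,"z":0,"spin":0},{"fingers":0.8,"x":-0.07,"y":-0.02,"z":0,"spin":0},{"fingers":0.8,"x":-0.11,"y":-0.02,"z":0,"spin":0},{"fingers":0.8,"x":-0.15,"y":-0.02,"z":0,"spin":0},{"fingers":0.8,"x":-0.19,"y":-0.02,"z":0,"spin":0},{"fingers":0.8,"x":-0.21,"y":-0.02,"z":0,"spin":0},{"fingers":0.8,"x":-0.21,"y":-0.02,"z":0,"spin":0},{"fingers":0.8,"x":-0.21,"y":-0.02,"z":0,"spin":0},{"fingers":0.8,"x":-0.21,"y":-0.02,"z":0,"spin":0},{"fingers":0.8,"x":-0.21,"y":-0.02,"z":0,"spin":0}]'
python3 - <<'E'
from station import *
from h import *
for n in("top","scene"):
    c=cams.get_calibration(n);p,d=cams.camera(n);C,_=cloud(p,d,c)
    for k,x,y,r,z0,z1 in(("stockcap",.611,.296,.035,.103,.14),("beakerrim",.5985,.193,.037,.068,.09),("beaker",.5985,.193,.037,.02,.09),("funnel",.6785,-.005,.04,.17,.2),("nozzle",.611,-.228,.035,.028,.07),("dB",.424,-.147,.03,.06,.12),("dA",.423,.267,.03,.06,.12)):
        q=C[(np.hypot(C[:,0]-x,C[:,1]-y)<r)&(C[:,2]>z0)&(C[:,2]<z1)]
        if len(q): print(n,k,len(q),((q.min(0)+q.max(0))/2).round(4),np.ptp(q,0).round(3))
    if n=="scene":im=cv2.resize(np.clip(p*1.8,0,255).astype('uint8')[110:310,120:390],(800,593),interpolation=cv2.INTER_CUBIC);cv2.imwrite("pics/s5.png",im[...,::-1])
E
```

```text
time_s: 43.9
ee_pos: [0.5988, 0.1931, 0.2302]
eef_rot: [-1.571, -0.0, 0.0]
force: [1.3, -0.1, 0.7]
grip_width: 0.0845
time_s: 44.9
ee_pos: [0.3896, 0.193, 0.2482]
eef_rot: [-1.571, 0.0, -0.001]
force: [0.1, 0.3, -1.0]
grip_width: 0.0847
top stockcap 168 [0.6089 0.2957 0.1156] [0.034 0.036 0.025]
top beakerrim 87 [0.5978 0.1922 0.0743] [0.052 0.051 0.012]
top beaker 238 [0.5977 0.1917 0.0501] [0.052 0.052 0.06 ]
top funnel 117 [ 0.677  -0.0052  0.1778] [0.055 0.054 0.015]
top nozzle 39 [ 0.608  -0.2234  0.0428] [0.018 0.023 0.029]
top dB 62 [ 0.421  -0.1461  0.0805] [0.024 0.022 0.04 ]
scene stockcap 237 [0.6125 0.2973 0.1151] [0.038 0.035 0.023]
scene beakerrim 127 [0.6003 0.194  0.0724] [0.055 0.053 0.009]
scene beaker 563 [0.6004 0.194  0.0485] [0.055 0.053 0.056]
scene funnel 188 [ 0.6788 -0.0038  0.1765] [0.057 0.055 0.013]
scene nozzle 51 [ 0.6136 -0.2253  0.0419] [0.013 0.016 0.027]
scene dB 74 [ 0.4252 -0.145   0.0797] [0.026 0.024 0.038]
scene dA 87 [0.4268 0.2689 0.0804] [0.025 0.021 0.041]
```

View pics/s5.png

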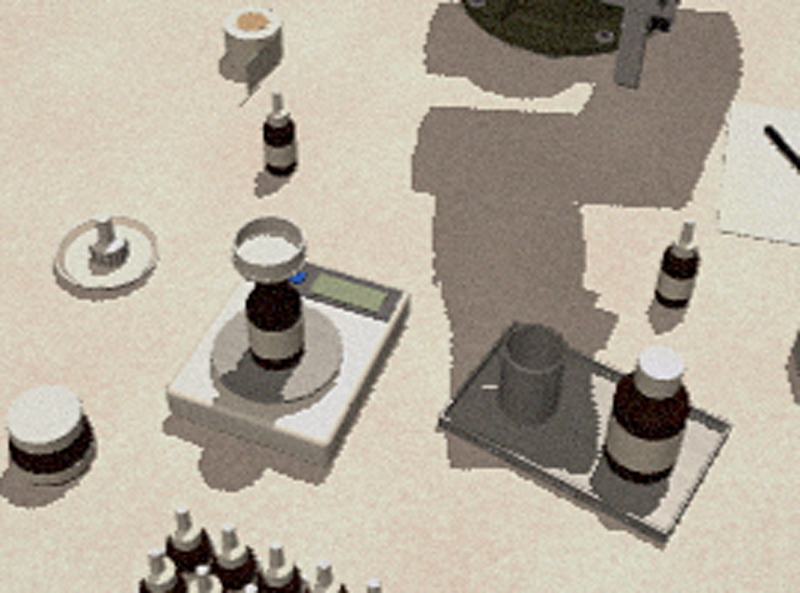

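The final view shows everything in place: cap in the dish (108,245), bottle with seated funnel on the pan (275,300), beaker (530,375) on the balance's side of the stock bottle (648,420), and both droppers standing.

```bash
python3 -c "
from station import workorder
print(workorder.hand_in())"
```

```text
the job is handed in; nothing more can be done
None
```

The station is set up and handed in at about 45 s of the 128 s allowed; the hand-in gives no verdict.

| Item | Where it stands | Last check |
|---|---|---|
| Amber bottle | Middle of the balance pan | About 2 mm from the pan's centre, measured before the funnel went in |
| Funnel | Seated level in the bottle neck | Rim at about z 0.183; within about 2 mm of the bottle's axis |
| Nozzle cap | Upright in the dish | About 4 mm from the dish's centre |
| Stock bottle and beaker | Upright in the tray, beaker on the balance's side | Each about 52 mm from the tray's middle |
| Dropper bottles | Where they started | No shift beyond about 2 mm |

- **Forces:** The readings I saw peaked at about 19 N on the balance (16 N upward, 10 N sideways, as the bottle touched down) and about 22 N on the tray. These are end-of-call readings, so a brief higher peak would not show.
- **Disagreements:** The cameras differed by 2–5 mm. I averaged them, and the spread is well inside the tolerances. The bottle and stock touched down 2–4 mm higher than I had computed, so I set them down by force instead. In the last top view dropper_a had no depth points, probably because the arm was in the way, but it stands in its place in the scene view.

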